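# Fit the rack plate on the analyser's loading deck

## Robot

A 6-joint arm with a two-finger parallel gripper is mounted at the origin on the work surface. World frame = base frame: x ahead of the robot, y to its left, z up, the work surface at z = 0. Lengths are in m, angles in rad, forces in N, time in s.
With the tool pointing down it reaches from about 0.375 to 0.975 m from the base axis. Payload 3.8 kg.
Tool frame: the origin (TCP) lies midway between the tips of the shut fingers; the grasp point (between the pads) lies 19 mm behind it; z points along the fingers, y is the line along which they close (so a half turn about z gives the same grasp; the last joint's range is limited). The gripper opens to 85 mm and grips with 20 to 120 N. Pads are 22 mm wide; open, the fingers measure 114 mm over their backs; the gripper's body (76 mm by 85 mm) begins 54 mm behind the grasp point. The pads swing forward as they close: fully open they stand 13 mm farther back than shut.
Start: joints at [-1.352, 0.264, 1.604, -0, 1.274, -0.037], TCP at [0.171, -0.653, 0.231] pointing down, gripper open.
Joint ranges: [-2.63, 2.63], [-0.94, 2.18], [0.31, 2.57], [-1.31, 4.45], [0, 2.66], [-2.55, 2.55]. Speed limits (rad/s): [2.57, 2.57, 3.14, 3.14, 3.14, 3.14].

## Interface

Orientations are given as a rotation vector (axis times angle).
In Python, from workcell import read_state, vision, ticket gives the robot as it stands. The module is installed in compiled form; this text tells all that it offers.
- The arm moves only by the tool jog_arm, never from a script. Its arguments are lists of equal length, an entry for each row: "turn": the turn, a rotation vector about the tool's x, y, z in rad, a list of three; "delta_pos": the shift along the tool's x, y, z in m, a list of three; "gripper": the finger opening in m, from 0 to 0.0854. In form: {"turn": [[rx, ry, rz], ...], "delta_pos": [[dx, dy, dz], ...], "gripper": [gripper, ...]}. A call has 1 to 20 rows; each row shifts and turns the commanded pose from where the row before left it, along the tool's axes as they then stand; what a row does not reach is not made up. A row lasts 1/12 s, in which the tool goes at most 41.7 mm and 7.16 degrees, less where a joint would pass 70% of its speed; a pose out of reach is approached as far as the arm can. A call with a gripper value outside its range is refused whole. The fingers move at their own pace and stop on an object; "grip_force" is the grip in N (left out, the last holds). Time passes only in rows, so rows that do not move let the fingers close. It gives the time, the measured TCP pose, the force, the opening and the grip force at its end, in the units of the state.
- read_state(): the state, without advancing time (a new reading comes with each control period).
- vision.read_camera(name): name is "scene" or "top"; returns the picture (420x560x3 uint8, red, green, blue); there is no depth.
- vision.calibration(name): a dict with "vfov" (degrees; the focal length in pixels is half the picture's height over the tangent of half this angle, whatever the lens; pixels are square), "cx", "cy" (the principal point, pixels), "R" (3x3) and "t" (3): a world point X has camera coordinates R X + t. Camera axes: x right, y down, z forward; pixel columns grow to the right and rows downward; lengths in m; the calibration is good to about 2 mm. A picture is of the moment at which its call begins. calibration takes no time and is no camera call.
- ticket.finish_job(): hands the job in; it is judged then, once.
The state is a dict: "time": time; "q": joint angles; "joint_vel": joint speeds; "joint_torque": joint torques, N m; "tool_pos": TCP position; "tcp_rot": TCP orientation; "wrist_force": force on the tool from outside, world axes, zero at the start; "torque": the same for the moment, N m; "width": opening from 0.0 (shut) to 1.0 (fully open); "grip_force": force on a finger pad.
Only numpy, scipy, OpenCV 4.12 (cv2) and the standard library are available. Lean on these libraries where they do the work, as an engineer would, in place of code of your own. Each camera call takes 0.05 s, during which the arm holds its last target. There are 200 camera calls.

## Task

Slide the loose aluminium plate off the deck's raised ledge until its hole comes over the short fixed pin and it drops flat into the bay, then swing it on the pin until its long side lies flush along the steel stop rail. Keep the plate down on the deck rather than picking it up, and leave the bottle, the jar, the vial and the tube rack where they stand.

Things in the scene. Friction and masses are not known exactly. Their poses are not given: they have to be found in the camera images.
- deck: Fixed loading deck, 405 x 270 mm. Origin on the bench straight under the pin; x runs from the ledge to the bay, y across, z up. White bay floor: z = 12 mm, x = -65 to 170 mm. Grey ledge: top at z = 20 mm (8 mm above the bay floor), x = -235 to -65 mm. Both span y = -135 to 135 mm.
- pin (a point): Centre of the top of the fixed steel pin: 20 mm across at its foot, its top bevelled to 13 mm across, 7.2 mm tall above the bay floor (0.8 mm lower than the ledge, so that a plate lying on the ledge slides out over it). It is 65 mm from the ledge's step.
- rail (a point): Middle of the long face of the fixed stop rail, at the bay floor. Steel bar 100 mm long (deck x = 20 to 120 mm), 16 mm wide, 12 mm high; its face looks to the deck's +y, at deck y = -51 mm, so a plate lying along it is parallel to the deck's x axis. Axes as the deck's.
- plate: Loose aluminium plate, 160 (x) x 100 (y) x 10 mm, 0.3 to 0.55 kg; origin at the centre of its underside. Its one hole is near its rear (-x) short edge; two 3 mm high ribs lie on top at y = +-30 mm, x = -17 to 68 mm. It starts flat on the ledge, front edge jutting out towards the pin, yawed 0.15 to 0.4 rad anticlockwise from the deck's x axis. Too wide for most grippers: push it by its edges.
- hole (a point): Centre of the plate's 26 mm through-hole at the underside, 40 mm from the rear short edge, 120 mm from the front one, midway across. Axes as the plate's. Pushed along, the plate's front passes over the pin, later tips down to the bay floor while still resting on the pin, and the plate drops flat when the hole reaches the pin.
- side_front (a point): Front end (corner) of the plate's -y long side, the one that goes along the rail; at half the plate's thickness. Axes as the plate's.
- side_back (a point): Point of the same long side, 100 mm behind side_front (20 mm ahead of the hole); when the plate is in place it lies at the rail's end nearest the ledge. Axes as the plate's.
- reagent: Amber bottle, 44 mm across, 75 mm tall, standing on the bench beside the bay, on the side away from the rail. Origin at the centre of its base.
- jar: White jar, 40 mm across, 50 mm tall, standing on the deck past the far end of the rail. Origin at the centre of its base.
- vial: Clear vial with grey cap, 32 mm across, 55 mm tall, standing on the ledge's rear corner. Origin at the centre of its base.
- rack: Grey tube rack with five capped tubes, 150 (y) x 35 (x) mm, 98 mm tall, standing on the bench beside the deck. Origin at the centre of its base.

How it is judged:
At the end, for the whole second after the job is handed in: The plate lies flat on the bay floor (within 2.5 mm of it, tilted under 0.03 rad) with the pin in its hole (hole centre within 6 mm of the pin axis), its -y long side within 2.5 mm of the rail's face at both side_front and side_back, front end away from the ledge, and at rest (horizontal distance between hole and pin below 0.006 m and z of plate in the frame of deck below 0.0145 m and angle between plate's own z axis and vertical below 0.03 rad and y of side_front in the frame of rail between -0.003 and 0.0025 m and y of side_back in the frame of rail between -0.003 and 0.0025 m and x of side_front in the frame of rail above 0 m and linear speed of plate below 0.01 m/s); the robot touches nothing.
It fails at once if the plate is picked up (its middle more than 30 mm above the ledge) (height (world z) of plate above 0.05 m).
It fails at once if the reagent is displaced by more than 30 mm or tipped over (distance of reagent from where it was at the start of the episode above 0.03 m or angle between reagent's own z axis and vertical above 0.5 rad).
It fails at once if the jar is displaced by more than 30 mm or tipped over (distance of jar from where it was at the start of the episode above 0.03 m or angle between jar's own z axis and vertical above 0.5 rad).
It fails at once if the vial is displaced by more than 30 mm or tipped over (distance of vial from where it was at the start of the episode above 0.03 m or angle between vial's own z axis and vertical above 0.5 rad).
It fails at once if the rack is displaced by more than 30 mm or tipped over (distance of rack from where it was at the start of the episode above 0.03 m or angle between rack's own z axis and vertical above 0.5 rad).
It also fails if it takes over 64 s, if anything falls off the work surface, if the arm or the gripper's body presses on something with over 40 N, if the wrist force passes 120 N, or if a joint passes its speed limit or range.

## Working session

There is one attempt and no reset: what is moved stays moved. The work goes in short steps, Python scripts to look and compute and a tool call to move; the robot and the scene stay as the last step left them, time stands still between calls to the robot, and variables do not carry over. Pictures are saved under pics/ and viewed, at most 10 in all, crops included, and the job is handed in when it is done.

Besides the shell and the picture viewer there is one more tool, called as name(argument=value, ...), one argument or row to a line, values as JSON. jog_arm: Moves the arm, as the interface text tells. Its arguments: {"type":"object","properties":{"turn":{"type":"array","items":{"type":"array","items":{"type":"number"}}},"delta_pos":{"type":"array","items":{"type":"array","items":{"type":"number"}}},"gripper":{"type":"array","items":{"type":"number"}},"grip_force":{"type":"number"}},"required":["turn","delta_pos","gripper"]}

```bash
mkdir -p pics; python3 - <<'E'
from workcell import read_state, vision
import cv2, numpy as np
for n in("scene","top"):
    im=vision.read_camera(n); cv2.imwrite(f"pics/{n}0.png",im[:,:,::-1]); print(n,vision.calibration(n))
s=read_state(); print(s["time"],s["tool_pos"],s["tcp_rot"],s["width"],s["wrist_force"])
E
```

```text
scene {'vfov': 46.046252983110804, 'cx': 274.1092130073777, 'cy': 205.69728299964407, 'R': array([[ 0.60964823,  0.79258955,  0.01143874],
       [ 0.49373332, -0.36840393, -0.787722  ],
       [-0.62012615,  0.48588101, -0.61592467]]), 't': array([-0.22097156, -0.26768865,  1.456446  ])}
top {'vfov': 46.678037831281415, 'cx': 278.17884074266055, 'cy': 207.97898885121018, 'R': array([[ 0.02574238, -0.99966738,  0.001568  ],
       [-0.99467811, -0.02577037, -0.09975646],
       [ 0.09976368,  0.00100831, -0.99501065]]), 't': array([-0.14441657,  0.53931331,  1.23628857])}
0.1 [ 0.17062299 -0.6523881   0.23005881] [-3.11389461e+00 -4.00425971e-01  2.81826330e-04] 1.0010387590097256 [-0.37307201 -0.41035294  0.01324961]
```

View pics/scene0.png

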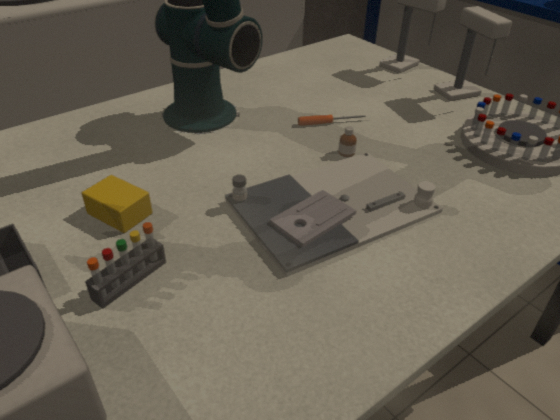

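View pics/top0.png

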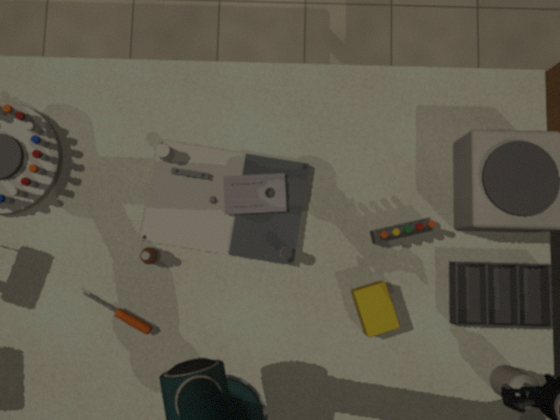

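The top view shows the ledge at x 230–312, y 153–265, the plate at (225–288, 173–215) with its hole near (270,192), the pin near (213,200) and the rail at (172–210, 168–180). The rack is near (405,230). Next I'll crop and refine.

```bash
cat > h.py <<'E'
from workcell import read_state, vision
import cv2, numpy as np
def cal(n):
    c=vision.calibration(n); return c, 210/np.tan(np.radians(c["vfov"])/2)
def ray(n,px,z):
    c,f=cal(n); px=np.atleast_2d(px).astype(float)
    d=np.c_[(px[:,0]-c["cx"])/f,(px[:,1]-c["cy"])/f,np.ones(len(px))]@c["R"]
    o=-c["R"].T@c["t"]; return o+d*((z-o[2])/d[:,2])[:,None]
def proj(n,X):
    c,f=cal(n); p=np.atleast_2d(X)@c["R"].T+c["t"]; return np.c_[c["cx"]+f*p[:,0]/p[:,2],c["cy"]+f*p[:,1]/p[:,2]]
E
python3 - <<'E'
import cv2,numpy as np
a=cv2.imread("pics/top0.png")[135:275,130:325]; a=cv2.convertScaleAbs(a,alpha=1.6)
cv2.imwrite("pics/top0c.png",cv2.resize(a,None,fx=4,fy=4,interpolation=cv2.INTER_CUBIC))
a=cv2.imread("pics/scene0.png")[140:270,215:445]; a=cv2.convertScaleAbs(a,alpha=1.4)
cv2.imwrite("pics/scene0c.png",cv2.resize(a,None,fx=3.4,fy=3.4,interpolation=cv2.INTER_CUBIC))
E
```

```text
(no output)
```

View pics/top0c.png

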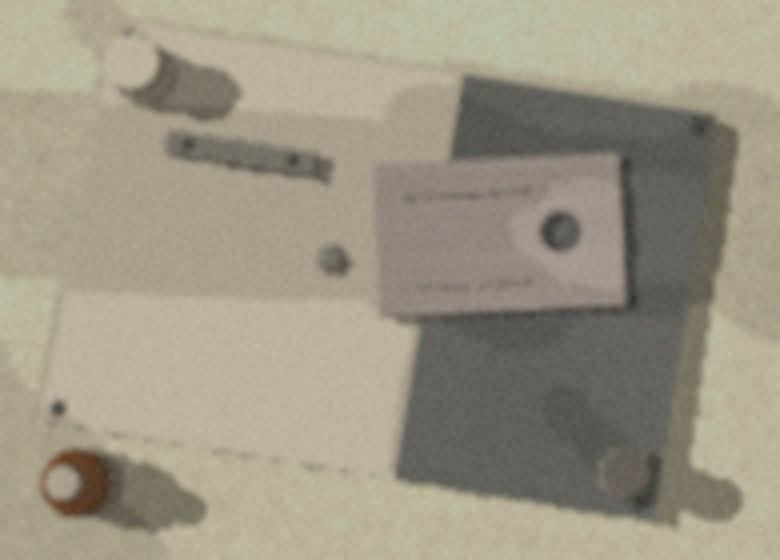

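View pics/scene0c.png

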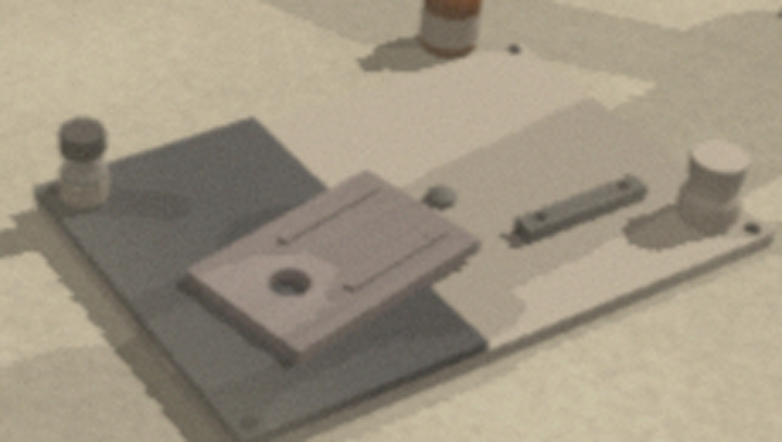

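The crops give clear features, listed here in top-crop pixels (x4):
- **Plate corners:** (376,163), (618,152), (628,306) and (384,318)
- **Hole:** (561,231)
- **Pin:** (334,260)
- **Ledge step:** (460,75) to (397,478)

I'll convert these to poses.

```bash
python3 - <<'E'
from h import *
T=lambda p:np.array([130,135])+(np.array(p)+.5)/4-.5
S=lambda p:np.array([215,140])+(np.array(p)+.5)/3.4-.5
P=lambda n,p,z:ray(n,(T if n=="top" else S)(p),z)[:,:2]
step=np.array([P("top",(460,75),.02)[0],P("top",(397,478),.02)[0]]); 
far=np.array([P("top",(715,115),.02)[0],P("top",(675,522),.02)[0]])
print("step",step,"far",far)
v=step[1]-step[0]; print("step len",np.linalg.norm(v))
print("deck y dirs",[np.arctan2(*(w[1]-w[0])[::-1]) for w in(step,far)])
e=far[0]-step[0];e2=far[1]-step[1];print("deck -x dirs",np.arctan2(e[1],e[0]),np.arctan2(e2[1],e2[0]),np.linalg.norm(e),np.linalg.norm(e2))
print("pin",P("top",(334,260),.0192),P("scene",(440,195),.0192))
print("hole",P("top",(561,231),.03),P("scene",(291,281),.03))
pt=P("top",[(376,163),(618,152),(628,306),(384,318)],.03); ps=P("scene",[(480,243),(297,352),(190,272),(366,172)],.03)
for p in(pt,ps):
    print(p.round(4).tolist(),[round(np.linalg.norm(p[i]-p[i-1]),4) for i in range(4)])
    print("x dir",np.arctan2(*(p[0]-p[1])[::-1]),np.arctan2(*(p[3]-p[2])[::-1]),"mid",p.mean(0))
print("jar",P("top",(135,65),.062),"bottle",P("top",(62,483),.075),"vial",P("top",(625,470),.075))
print("rail",P("top",[(170,137),(330,165)],.024),P("scene",[(515,220),(645,183)],.024))
E
```

```text
step [[ 0.68609672 -0.03816059]
 [ 0.42040628 -0.00609439]] far [[ 0.66370854 -0.2069314 ]
 [ 0.39678418 -0.18634302]]
step len 0.2676184851439152
deck y dirs [np.float64(3.0214834794557293), np.float64(3.064613196884728)]
deck -x dirs -1.7026806929384513 -1.7011065343612932 0.17024927142453064 0.18178991436904995
pin [[0.5612013  0.04025446]] [[0.56512254 0.04297302]]
hole [[ 0.58274035 -0.10783065]] [[ 0.58366082 -0.10211468]]
[[0.6243, 0.0139], [0.6356, -0.1436], [0.535, -0.1525], [0.5231, 0.005]] [np.float64(0.1016), np.float64(0.1579), np.float64(0.1011), np.float64(0.158)]
x dir 1.6427956753412685 1.646037328754123 mid [ 0.57948699 -0.06928906]
[[0.6264, 0.0172], [0.635, -0.1406], [0.5399, -0.1463], [0.527, 0.0103]] [np.float64(0.0996), np.float64(0.1581), np.float64(0.0953), np.float64(0.1572)]
x dir 1.6253534040819368 1.6527281550483117 mid [ 0.5820741  -0.06483989]
jar [[0.6782254  0.16626047]] bottle [[0.41184689 0.19522773]] vial [[ 0.42880559 -0.15235444]]
rail [[0.63899305 0.15023168]
 [0.62316154 0.04466579]] [[0.61802552 0.05836594]
 [0.64172376 0.15733001]]
```

jog_arm(
  turn=[
    [0, 0, 0],
    [0, 0, 0],
    [0, 0, 0],
    [0, 0, 0],
    [0, 0, 0],
    [0, 0, 0],
    [0, 0, 0],
    [0, 0, 0],
    [0, 0, 0],
    [0, 0, 0],
    [0, 0, 0],
    [0, 0, 0],
    [0, 0, 0],
    [0, 0, 0],
    [0, 0, 0],
    [0, 0, 0],
    [0, 0, 0],
    [0, 0, 0],
    [0, 0, 0],
  ],
  delta_pos=[
    [0.0275, -0.0182, 0],
    [0.0275, -0.0182, 0],
    [0.0275, -0.0182, 0],
    [0.0275, -0.0182, 0],
    [0.0275, -0.0182, 0],
    [0.0275, -0.0182, 0],
    [0.0275, -0.0182, 0],
    [0.0275, -0.0182, 0],
    [0.0275, -0.0182, 0],
    [0.0275, -0.0182, 0],
    [0.0275, -0.0182, 0],
    [0.0275, -0.0182, 0],
    [0.0275, -0.0182, 0],
    [0.0275, -0.0182, 0],
    [0.0275, -0.0182, 0],
    [0.0275, -0.0182, 0],
    [0.0275, -0.0182, 0],
    [0.0275, -0.0182, 0],
    [0.0275, -0.0182, 0],
  ],
  gripper=[0.055, 0.055, 0.055, 0.055, 0.055, 0.055, 0.055, 0.055, 0.055, 0.055, 0.055, 0.055, 0.055, 0.055, 0.055, 0.055, 0.055, 0.055, 0.055],
)

```text
time: 1.68
tool_pos: [0.5893, -0.1847, 0.2307]
tcp_rot: [-3.116, -0.401, 0.001]
wrist_force: [0.6, -0.9, 0.1]
width: 0.643
grip_force: 0.0
```

jog_arm(
  turn=[
    [0, 0, -0.1155],
    [0, 0, -0.1155],
    [0, 0, -0.1155],
    [0, 0, -0.1155],
    [0, 0, -0.1155],
    [0, 0, -0.1155],
    [0, 0, -0.1155],
    [0, 0, -0.1155],
    [0, 0, -0.1155],
    [0, 0, -0.1155],
    [0, 0, -0.1155],
    [0, 0, -0.1155],
    [0, 0, 0],
  ],
  delta_pos=[
    [0, 0, 0],
    [0, 0, 0],
    [0, 0, 0],
    [0, 0, 0],
    [0, 0, 0],
    [0, 0, 0],
    [0, 0, 0],
    [0, 0, 0],
    [0, 0, 0],
    [0, 0, 0],
    [0, 0, 0],
    [0, 0, 0],
    [0, 0, 0],
  ],
  gripper=[0.055, 0.055, 0.055, 0.055, 0.055, 0.055, 0.055, 0.055, 0.055, 0.055, 0.055, 0.055, 0.055],
)

```text
time: 2.77
tool_pos: [0.5884, -0.1861, 0.2306]
tcp_rot: [-2.137, -2.301, 0.001]
wrist_force: [-0.1, 0.7, -0.0]
width: 0.644
grip_force: 0.0
```

jog_arm(
  turn=[
    [0, 0, 0],
    [0, 0, 0],
    [0, 0, 0],
    [0, 0, 0],
    [0, 0, 0],
    [0, 0, 0],
    [0, 0, 0],
    [0, 0, 0],
    [0, 0, 0],
  ],
  delta_pos=[
    [0, 0, 0.03],
    [0, 0, 0.03],
    [0, 0, 0.03],
    [0, 0, 0.03],
    [0, 0, 0.03],
    [0, 0, 0.03],
    [0, 0, 0.02],
    [0, 0, 0.005],
    [0, 0, 0],
  ],
  gripper=[0.055, 0.055, 0.055, 0.055, 0.055, 0.055, 0.055, 0.055, 0.055],
)

```text
time: 3.52
tool_pos: [0.5867, -0.1855, 0.0238]
tcp_rot: [-2.14, -2.293, 0.003]
wrist_force: [-0.8, 0.6, -0.3]
width: 0.645
grip_force: 0.0
```

jog_arm(
  turn=[
    [0, 0, 0],
    [0, 0, 0],
  ],
  delta_pos=[
    [0, 0, 0.004],
    [0, 0, 0],
  ],
  gripper=[0.055, 0.055],
)

```text
time: 3.68
tool_pos: [0.5901, -0.1867, 0.0236]
tcp_rot: [2.141, 2.296, 0.002]
wrist_force: [-0.3, -0.2, 0.2]
width: 0.644
grip_force: 0.0
```

jog_arm(
  turn=[
    [0, 0, 0],
    [0, 0, 0],
  ],
  delta_pos=[
    [0, 0, 0.0015],
    [0, 0, 0],
  ],
  gripper=[0.055, 0.055],
)

```text
time: 3.85
tool_pos: [0.5899, -0.1867, 0.0223]
tcp_rot: [2.14, 2.297, 0.002]
wrist_force: [-0.4, -0.3, -0.3]
width: 0.647
grip_force: 0.0
```

jog_arm(
  turn=[
    [0, 0, 0],
    [0, 0, 0],
  ],
  delta_pos=[
    [0, 0, 0.001],
    [0, 0, 0],
  ],
  gripper=[0.055, 0.055],
)

```text
time: 4.02
tool_pos: [0.5892, -0.1864, 0.0205]
tcp_rot: [2.141, 2.298, 0.001]
wrist_force: [-0.0, -0.0, -0.3]
width: 0.647
grip_force: 0.0
```

jog_arm(
  turn=[
    [0, 0, 0],
    [0, 0, 0],
  ],
  delta_pos=[
    [0, 0, 0.0015],
    [0, 0, 0],
  ],
  gripper=[0.055, 0.055],
)

```text
time: 4.18
tool_pos: [0.5887, -0.1862, 0.0183]
tcp_rot: [-2.141, -2.299, 0.0]
wrist_force: [-0.7, -0.6, -0.6]
width: 0.642
grip_force: 0.0
```

jog_arm(
  turn=[
    [0, 0, 0],
    [0, 0, 0],
  ],
  delta_pos=[
    [0, 0, 0.001],
    [0, 0, 0],
  ],
  gripper=[0.055, 0.055],
)

```text
time: 4.35
tool_pos: [0.5886, -0.1862, 0.017]
tcp_rot: [-2.141, -2.299, 0.0]
wrist_force: [0.6, -0.5, 0.5]
width: 0.646
grip_force: 0.0
```

jog_arm(
  turn=[
    [0, 0, 0],
    [0, 0, 0],
  ],
  delta_pos=[
    [0, 0, 0.001],
    [0, 0, 0],
  ],
  gripper=[0.055, 0.055],
)

```text
time: 4.52
tool_pos: [0.5888, -0.1863, 0.0161]
tcp_rot: [-2.141, -2.299, 0.0]
wrist_force: [0.0, 0.1, -0.1]
width: 0.647
grip_force: 0.0
```

jog_arm(
  turn=[
    [0, 0, 0],
    [0, 0, 0],
    [0, 0, 0],
  ],
  delta_pos=[
    [0, 0, -0.0013],
    [0.01, 0, 0],
    [0.01, 0, 0],
  ],
  gripper=[0.055, 0.055, 0.055],
)

```text
time: 4.77
tool_pos: [0.5875, -0.166, 0.0178]
tcp_rot: [2.142, 2.297, 0.001]
wrist_force: [-0.0, 0.4, -0.4]
width: 0.645
grip_force: 0.0
```

jog_arm(
  turn=[
    [0, 0, 0],
    [0, 0, 0],
    [0, 0, 0],
  ],
  delta_pos=[
    [0.003, 0, 0],
    [0.003, 0, 0],
    [0, 0, 0],
  ],
  gripper=[0.055, 0.055, 0.055],
)

```text
time: 5.02
tool_pos: [0.5868, -0.1593, 0.0175]
tcp_rot: [-2.14, -2.3, 0.0]
wrist_force: [1.2, 0.2, -0.8]
width: 0.641
grip_force: 0.0
```

jog_arm(
  turn=[
    [0, 0, 0],
    [0, 0, 0],
  ],
  delta_pos=[
    [0.003, 0, 0],
    [0, 0, 0],
  ],
  gripper=[0.055, 0.055],
)

```text
time: 5.18
tool_pos: [0.5867, -0.157, 0.0176]
tcp_rot: [-2.141, -2.299, 0.0]
wrist_force: [-0.2, 0.3, 1.4]
width: 0.649
grip_force: 0.0
```

jog_arm(
  turn=[
    [0, 0, 0],
    [0, 0, 0],
  ],
  delta_pos=[
    [0.003, 0, 0],
    [0, 0, 0],
  ],
  gripper=[0.055, 0.055],
)

```text
time: 5.35
tool_pos: [0.5867, -0.1545, 0.0177]
tcp_rot: [2.141, 2.298, -0.0]
wrist_force: [0.9, -0.9, 0.2]
width: 0.644
grip_force: 0.5
```

jog_arm(
  turn=[
    [0, 0, 0],
    [0, 0, 0],
  ],
  delta_pos=[
    [0.003, 0, 0],
    [0, 0, 0],
  ],
  gripper=[0.055, 0.055],
)

```text
time: 5.52
tool_pos: [0.5864, -0.1514, 0.0177]
tcp_rot: [2.141, 2.298, 0.0]
wrist_force: [0.5, -1.8, -0.5]
width: 0.643
grip_force: 0.9
```

jog_arm(
  turn=[
    [0, 0, 0],
    [0, 0, 0],
    [0, 0, 0],
    [0, 0, 0],
    [0, 0, 0],
    [0, 0, 0],
    [0, 0, 0],
    [0, 0, 0],
    [0, 0, 0],
    [0, 0, 0],
    [0, 0, 0],
  ],
  delta_pos=[
    [0.004, -0.0003, 0],
    [0.004, -0.0003, 0],
    [0.004, -0.0003, 0],
    [0.004, -0.0003, 0],
    [0.004, -0.0003, 0],
    [0.004, -0.0003, 0],
    [0.004, -0.0003, 0],
    [0.004, -0.0003, 0],
    [0.004, -0.0003, 0],
    [0.004, -0.0003, 0],
    [0, 0, 0],
  ],
  gripper=[0.055, 0.055, 0.055, 0.055, 0.055, 0.055, 0.055, 0.055, 0.055, 0.055, 0.055],
)

```text
time: 6.43
tool_pos: [0.5806, -0.1161, 0.0181]
tcp_rot: [2.135, 2.296, -0.008]
wrist_force: [-1.1, -21.5, -0.7]
width: 0.643
grip_force: 10.1
```

```bash
cat > look.py <<'E'
from h import *
import sys
k=sys.argv[1]
a=vision.read_camera("top")[135:275,130:325,::-1]; a=cv2.convertScaleAbs(a,alpha=1.6); a=cv2.resize(a,None,fx=3,fy=3,interpolation=cv2.INTER_CUBIC)
b=vision.read_camera("scene")[150:260,225:440,::-1]; b=cv2.convertScaleAbs(b,alpha=1.4); b=cv2.resize(b,(585,299),interpolation=cv2.INTER_CUBIC)[:,:]
cv2.imwrite(f"pics/l{k}.png",np.vstack([a[:300],b]))
E
python3 look.py 1
```

```text
(no output)
```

View pics/l1.png

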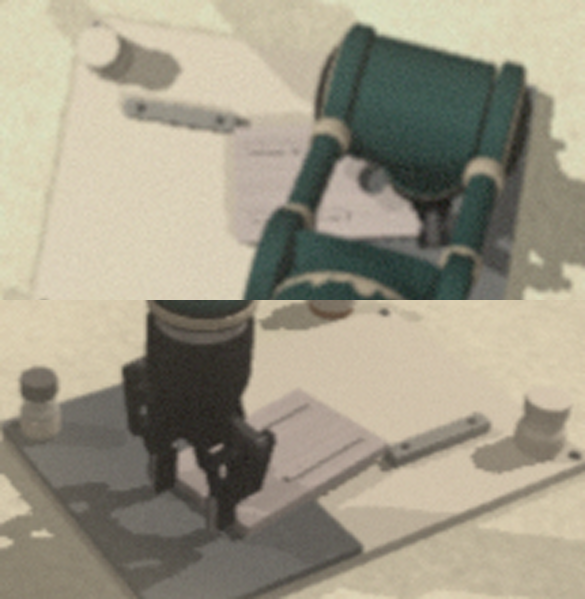

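The plate's front corner has met the rail's end (21 N): in the top view the corner is near (233,120) and the rail end near (245,122). I'll back off, then nudge the plate toward deck +y from its -y side with the fingers shut.

jog_arm(
  turn=[
    [0, 0, 0],
    [0, 0, 0],
    [0, 0, 0],
    [0, 0, 0],
    [0, 0, 0],
    [0, 0, 0],
    [0, 0, 0],
    [0, 0, 0],
    [0, 0, 0],
    [0, 0, 0],
    [0, 0, 0],
    [0, 0, 0],
    [0, 0, 0],
    [0, 0, 0],
  ],
  delta_pos=[
    [-0.006, 0, 0],
    [-0.006, 0, 0],
    [0, 0, -0.03],
    [0, 0, -0.03],
    [0, 0, 0],
    [0.02, 0.016, 0],
    [0.022, 0.016, 0],
    [0.022, 0.016, 0],
    [0.022, 0.015, 0],
    [0.022, 0.015, 0],
    [0, 0, 0],
    [0, 0, 0.025],
    [0, 0, 0.02],
    [0, 0, 0],
  ],
  gripper=[0.055, 0.055, 0, 0, 0, 0, 0, 0, 0, 0, 0, 0, 0, 0],
)

```text
time: 7.7
tool_pos: [0.6471, -0.0094, 0.0276]
tcp_rot: [-2.135, -2.294, 0.008]
wrist_force: [-1.5, -0.8, -0.8]
width: 0.001
grip_force: 0.0
```

jog_arm(
  turn=[
    [0, 0, 0],
    [0, 0, 0],
    [0, 0, 0],
    [0, 0, 0],
    [0, 0, 0],
    [0, 0, 0],
    [0, 0, 0],
  ],
  delta_pos=[
    [-0.004, 0, 0.004],
    [0, -0.003, 0],
    [0, -0.003, 0],
    [0, -0.003, 0],
    [0, -0.003, 0],
    [0, -0.003, 0],
    [0, 0, 0],
  ],
  gripper=[0, 0, 0, 0, 0, 0, 0],
)

```text
time: 8.28
tool_pos: [0.6363, -0.0156, 0.0292]
tcp_rot: [2.141, 2.299, 0.0]
wrist_force: [-0.3, -0.4, -0.1]
width: -0.001
grip_force: 0.0
```

jog_arm(
  turn=[
    [0, 0, 0],
    [0, 0, 0],
    [0, 0, 0],
  ],
  delta_pos=[
    [0, -0.002, 0],
    [0, -0.002, 0],
    [0, 0, 0],
  ],
  gripper=[0, 0, 0],
)

```text
time: 8.53
tool_pos: [0.6323, -0.0157, 0.0285]
tcp_rot: [-2.141, -2.299, 0.0]
wrist_force: [-0.3, -0.4, 0.4]
width: 0.002
grip_force: 0.0
```

jog_arm(
  turn=[
    [0, 0, 0],
    [0, 0, 0],
    [0, 0, 0],
    [0, 0, 0],
    [0, 0, 0],
  ],
  delta_pos=[
    [0, 0.007, 0],
    [0, 0.007, 0],
    [0, 0, 0],
    [0, 0, 0.005],
    [0, 0, 0],
  ],
  gripper=[0, 0, 0, 0, 0],
)

```text
time: 8.95
tool_pos: [0.6464, -0.0147, 0.0225]
tcp_rot: [-2.14, -2.298, 0.002]
wrist_force: [-0.2, 0.2, 0.1]
width: -0.003
grip_force: 0.0
```

jog_arm(
  turn=[
    [0, 0, 0],
    [0, 0, 0],
    [0, 0, 0],
  ],
  delta_pos=[
    [0, -0.004, 0],
    [0, -0.004, 0],
    [0, 0, 0],
  ],
  gripper=[0, 0, 0],
)

```text
time: 9.2
tool_pos: [0.6373, -0.0153, 0.0231]
tcp_rot: [-2.14, -2.298, 0.002]
wrist_force: [0.1, 0.9, 0.2]
width: 0.003
grip_force: 0.0
```

jog_arm(
  turn=[
    [0, 0, 0],
    [0, 0, 0],
    [0, 0, 0],
  ],
  delta_pos=[
    [0, -0.003, 0],
    [0, -0.003, 0],
    [0, 0, 0],
  ],
  gripper=[0, 0, 0],
)

```text
time: 9.45
tool_pos: [0.6322, -0.0158, 0.0237]
tcp_rot: [-2.141, -2.299, 0.0]
wrist_force: [0.1, 0.7, -0.3]
width: -0.001
grip_force: 0.0
```

jog_arm(
  turn=[
    [0, 0, 0],
    [0, 0, 0],
  ],
  delta_pos=[
    [0, -0.003, 0],
    [0, 0, 0],
  ],
  gripper=[0, 0],
)

```text
time: 9.62
tool_pos: [0.63, -0.0159, 0.0239]
tcp_rot: [2.141, 2.298, 0.001]
wrist_force: [0.4, 0.7, 1.1]
width: -0.004
grip_force: 0.4
```

jog_arm(
  turn=[
    [0, 0, 0],
    [0, 0, 0],
    [0, 0, 0],
  ],
  delta_pos=[
    [0, -0.003, 0],
    [0, -0.003, 0],
    [0, 0, 0],
  ],
  gripper=[0, 0, 0],
)

```text
time: 9.87
tool_pos: [0.6239, -0.0164, 0.0239]
tcp_rot: [2.141, 2.299, 0.001]
wrist_force: [0.9, 0.1, 1.3]
width: 0.004
grip_force: 0.8
```

```bash
python3 look.py 2
```

```text
(no output)
```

View pics/l2.png

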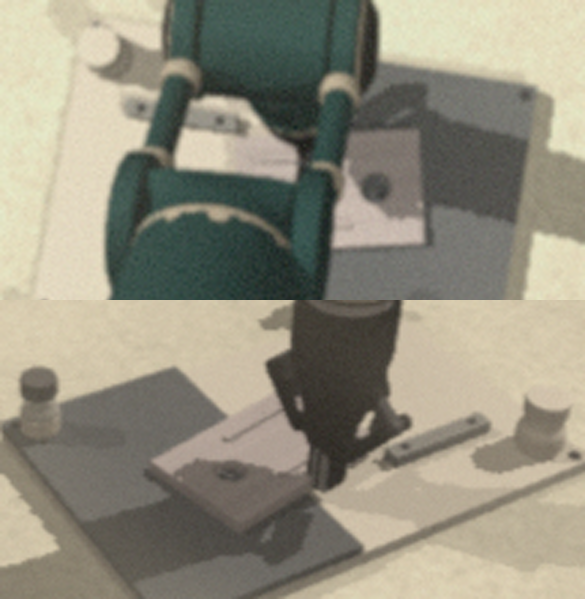

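The fingers touch the plate's -y side near its front. In the top view the hole is at (376,184) and the rear corners are at (417,128) and (427,244). Next I'll convert these to the deck frame.

```bash
cat >> h.py <<'E'
PIN=np.array([.563,.0416]); A=1.443
def deck(w): w=np.atleast_2d(w)[:,:2]-PIN; c,s=np.cos(A),np.sin(A); return w@np.array([[c,-s],[s,c]])
def L(p,z): return ray("top",np.array([130,135])+(np.atleast_2d(p)+.5)/3-.5,z)[:,:2]
E
python3 - <<'E'
from h import *
p=L([(376,184),(417,128),(427,244)],.03)+[.002,.003]
print(p,deck(p)); v=p[1]-p[2]; print("yaw",np.arctan2(v[1],v[0])+np.pi/2-A)
print(deck(L([(417,128),(341,131)],.03)))
E
```

```text
[[ 0.57425384 -0.06649014]
 [ 0.62416773 -0.10059804]
 [ 0.52332123 -0.11201281]] [[-0.1057744  -0.02493802]
 [-0.13324269 -0.07879188]
 [-0.15741713  0.01977744]]
yaw 0.24050610331269207
[[-0.13647312 -0.07719054]
 [-0.07165965 -0.0644764 ]]
```

jog_arm(
  turn=[
    [0, 0, 0],
    [0, 0, 0],
    [0, 0, 0],
    [0, 0, 0],
    [0, 0, 0],
    [0, 0, 0],
    [0, 0, 0],
    [0, 0, 0],
    [0, 0, 0],
    [0, 0, 0],
    [0, 0, 0],
    [0, 0, 0],
    [0, 0, -0.034],
    [0, 0, 0],
    [0, 0, 0],
    [0, 0, 0],
    [0, 0, 0],
    [0, 0, 0],
  ],
  delta_pos=[
    [0, -0.002, 0],
    [0, 0, 0],
    [0, 0.005, 0],
    [0, 0.005, 0],
    [0, 0, -0.03],
    [0, 0, -0.03],
    [0, 0, 0],
    [-0.022, -0.012, 0],
    [-0.022, -0.012, 0],
    [-0.022, -0.012, 0],
    [-0.022, -0.012, 0],
    [-0.023, -0.011, 0],
    [0, 0, 0],
    [0, 0, 0.03],
    [0, 0, 0.02],
    [0, 0, 0.012],
    [0, 0, 0],
    [0, 0, 0],
  ],
  gripper=[0, 0, 0, 0, 0, 0, 0, 0.055, 0.055, 0.055, 0.055, 0.055, 0.055, 0.055, 0.055, 0.055, 0.055, 0.055],
)

```text
time: 11.47
tool_pos: [0.58, -0.1304, 0.0205]
tcp_rot: [-2.1, -2.333, 0.002]
wrist_force: [0.8, -0.3, 0.1]
width: 0.644
grip_force: 0.0
```

jog_arm(
  turn=[
    [0, 0, 0],
    [0, 0, 0],
    [0, 0, 0],
    [0, 0, 0],
    [0, 0, 0],
    [0, 0, 0],
    [0, 0, 0],
    [0, 0, 0],
  ],
  delta_pos=[
    [0, 0, 0.0025],
    [0.005, 0, 0],
    [0.005, 0, 0],
    [0.005, 0, 0],
    [0.005, 0, 0],
    [0.005, 0, 0],
    [0.005, 0, 0],
    [0, 0, 0],
  ],
  gripper=[0.055, 0.055, 0.055, 0.055, 0.055, 0.055, 0.055, 0.055],
)

```text
time: 12.13
tool_pos: [0.5779, -0.1, 0.0196]
tcp_rot: [2.101, 2.335, 0.001]
wrist_force: [0.8, -0.7, 0.3]
width: 0.647
grip_force: 0.3
```

jog_arm(
  turn=[
    [0, 0, 0],
    [0, 0, 0],
    [0, 0, 0],
    [0, 0, 0],
    [0, 0, 0],
    [0, 0, 0],
  ],
  delta_pos=[
    [0.004, 0, 0],
    [0.004, 0, 0],
    [0.004, 0, 0],
    [0.004, 0, 0],
    [0.004, 0, 0],
    [0, 0, 0],
  ],
  gripper=[0.055, 0.055, 0.055, 0.055, 0.055, 0.055],
)

```text
time: 12.63
tool_pos: [0.5755, -0.0801, 0.019]
tcp_rot: [-2.101, -2.335, -0.001]
wrist_force: [0.9, -1.7, 0.9]
width: 0.645
grip_force: 0.8
```

jog_arm(
  turn=[
    [0, 0, 0],
    [0, 0, 0],
    [0, 0, 0],
    [0, 0, 0],
    [0, 0, 0],
    [0, 0, 0],
  ],
  delta_pos=[
    [0.004, 0, 0.001],
    [0.004, 0, 0],
    [0.004, 0, 0],
    [0.004, 0, 0],
    [0.004, 0, 0],
    [0, 0, 0],
  ],
  gripper=[0.055, 0.055, 0.055, 0.055, 0.055, 0.055],
)

```text
time: 13.13
tool_pos: [0.5732, -0.0601, 0.0179]
tcp_rot: [-2.101, -2.334, -0.001]
wrist_force: [0.2, -1.1, 2.1]
width: 0.639
grip_force: 0.7
```

jog_arm(
  turn=[
    [0, 0, 0],
    [0, 0, 0],
    [0, 0, 0],
    [0, 0, 0],
    [0, 0, 0],
    [0, 0, 0],
  ],
  delta_pos=[
    [0.004, 0, 0],
    [0.004, 0, 0],
    [0.004, 0, 0],
    [0.004, 0, 0],
    [0.004, 0, 0],
    [0, 0, 0],
  ],
  gripper=[0.055, 0.055, 0.055, 0.055, 0.055, 0.055],
)

```text
time: 13.63
tool_pos: [0.5707, -0.0399, 0.0177]
tcp_rot: [-2.1, -2.334, -0.0]
wrist_force: [-0.7, 0.7, 0.1]
width: 0.642
grip_force: 0.0
```

```bash
python3 look.py 3
```

```text
(no output)
```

View pics/l3.png

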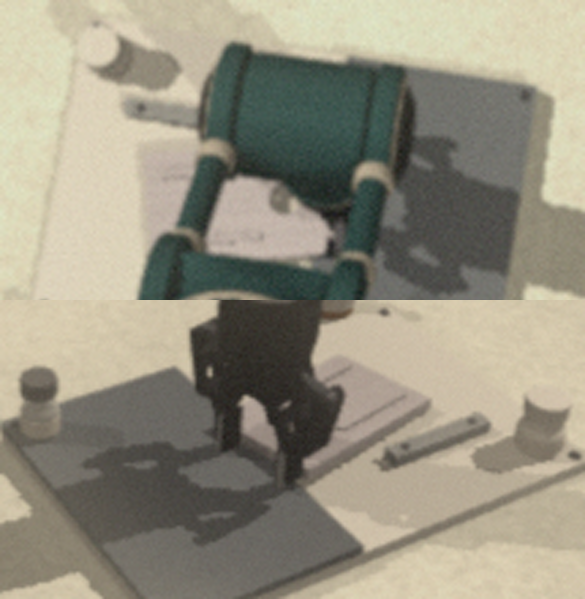

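```bash
python3 - <<'E'
from h import *
for z in(.03,.033): print(deck(L([(281,198),(138,148)],z)+[.002,.003]))
E
```

```text
[[-0.02655304 -0.00032399]
 [ 0.10313884 -0.02439507]]
[[-2.69375667e-02 -3.30695949e-05]
 [ 1.02444083e-01 -2.40465776e-02]]
```

jog_arm(
  turn=[
    [0, 0, 0],
    [0, 0, 0],
    [0, 0, 0],
    [0, 0, 0],
    [0, 0, 0],
  ],
  delta_pos=[
    [0.004, 0.0005, 0],
    [0.004, 0.0005, 0],
    [0.004, 0.0005, 0],
    [0.004, 0.0005, 0],
    [0, 0, 0],
  ],
  gripper=[0.055, 0.055, 0.055, 0.055, 0.055],
)

```text
time: 14.15
tool_pos: [0.5717, -0.0241, 0.0181]
tcp_rot: [-2.101, -2.335, -0.001]
wrist_force: [-0.6, -0.1, 0.8]
width: 0.642
grip_force: 0.1
```

jog_arm(
  turn=[
    [0, 0, 0],
    [0, 0, 0],
    [0, 0, 0],
    [0, 0, 0],
  ],
  delta_pos=[
    [0.002, 0.0003, 0],
    [0.002, 0.0003, 0],
    [0.002, 0.0003, 0],
    [0, 0, 0],
  ],
  gripper=[0.055, 0.055, 0.055, 0.055],
)

```text
time: 14.48
tool_pos: [0.5718, -0.0186, 0.0179]
tcp_rot: [-2.102, -2.334, -0.0]
wrist_force: [0.2, -0.2, -0.3]
width: 0.644
grip_force: 0.3
```

```bash
python3 look.py 4
```

```text
(no output)
```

View pics/l4.png

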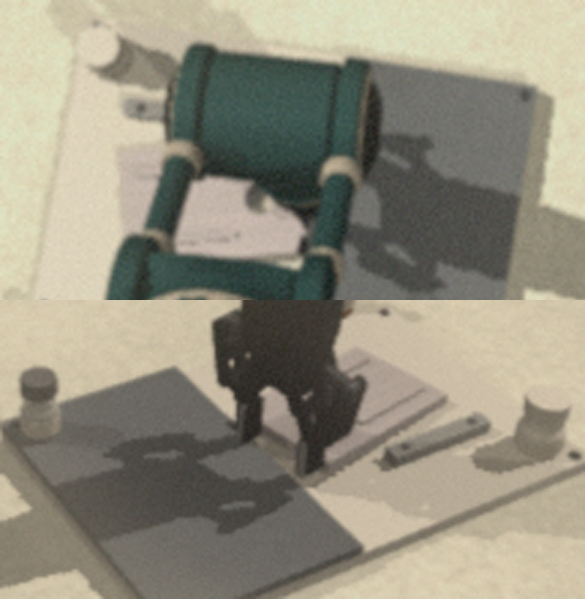

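The hole is almost over the pin: hole near (259,197), pin near (250,195) in the top view. I'll creep on from here.

jog_arm(
  turn=[
    [0, 0, 0],
    [0, 0, 0],
    [0, 0, 0],
    [0, 0, 0],
  ],
  delta_pos=[
    [0.002, 0, 0],
    [0.002, 0, 0],
    [0.001, 0, 0],
    [0, 0, 0],
  ],
  gripper=[0.055, 0.055, 0.055, 0.055],
)

```text
time: 14.92
tool_pos: [0.5714, -0.0138, 0.018]
tcp_rot: [-2.102, -2.335, -0.0]
wrist_force: [-0.1, -1.1, -0.0]
width: 0.646
grip_force: 0.5
```

jog_arm(
  turn=[
    [0, 0, 0],
    [0, 0, 0],
    [0, 0, 0],
  ],
  delta_pos=[
    [0.0015, 0, 0],
    [0.0015, 0, 0],
    [0, 0, 0],
  ],
  gripper=[0.055, 0.055, 0.055],
)

```text
time: 15.17
tool_pos: [0.5711, -0.0107, 0.0181]
tcp_rot: [-2.102, -2.335, -0.0]
wrist_force: [0.1, -1.4, -0.7]
width: 0.641
grip_force: 0.4
```

jog_arm(
  turn=[
    [0, 0, 0],
    [0, 0, 0],
    [0, 0, 0],
  ],
  delta_pos=[
    [0.0015, 0, 0],
    [0.001, 0, 0],
    [0, 0, 0],
  ],
  gripper=[0.055, 0.055, 0.055],
)

```text
time: 15.42
tool_pos: [0.571, -0.0082, 0.0182]
tcp_rot: [-2.102, -2.335, -0.001]
wrist_force: [0.9, -1.2, -1.2]
width: 0.643
grip_force: 0.3
```

```bash
python3 look.py 5
```

```text
(no output)
```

View pics/l5.png

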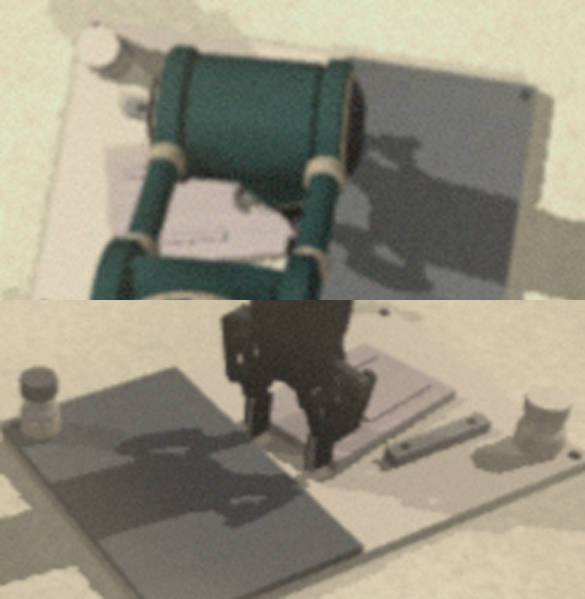

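The front corner, now at (107,146), is close to where it should be with the hole on the pin. There is still a light push force, so I'll creep on in small steps.

jog_arm(
  turn=[
    [0, 0, 0],
    [0, 0, 0],
    [0, 0, 0],
  ],
  delta_pos=[
    [0.001, 0, 0],
    [0.001, 0, 0],
    [0, 0, 0],
  ],
  gripper=[0.055, 0.055, 0.055],
)

```text
time: 15.77
tool_pos: [0.5707, -0.0065, 0.0181]
tcp_rot: [2.102, 2.335, 0.0]
wrist_force: [0.9, -1.2, -0.6]
width: 0.642
grip_force: 0.6
```

jog_arm(
  turn=[
    [0, 0, 0],
    [0, 0, 0],
    [0, 0, 0],
  ],
  delta_pos=[
    [0.001, 0, 0],
    [0.001, 0, 0],
    [0, 0, 0],
  ],
  gripper=[0.055, 0.055, 0.055],
)

```text
time: 16.02
tool_pos: [0.5706, -0.0046, 0.0181]
tcp_rot: [2.102, 2.335, 0.0]
wrist_force: [1.2, -1.1, -1.5]
width: 0.646
grip_force: 0.9
```

```bash
python3 - <<'E'
from h import *
print(deck(L([(107,146)],.022)+[.002,.003]))
E
```

```text
[[ 0.13202851 -0.02291789]]
```

jog_arm(
  turn=[
    [0, 0, 0],
    [0, 0, 0],
    [0, 0, 0],
    [0, 0, 0],
    [0, 0, 0],
    [0, 0, 0],
    [0, 0, 0],
    [0, 0, 0],
    [0, 0, 0],
    [0, 0, 0],
    [0, 0, 0],
    [0, 0, 0],
  ],
  delta_pos=[
    [-0.005, 0, 0],
    [0, 0, -0.035],
    [0, 0, -0.035],
    [0, 0, -0.035],
    [0, 0, 0],
    [-0.04, 0, 0],
    [-0.04, 0, 0],
    [-0.04, 0, 0],
    [-0.04, 0, 0],
    [-0.04, 0, 0],
    [-0.04, 0, 0],
    [0, 0, 0],
  ],
  gripper=[0, 0, 0, 0, 0, 0, 0, 0, 0, 0, 0, 0],
)

```text
time: 17.02
tool_pos: [0.5968, -0.2554, 0.1236]
tcp_rot: [2.105, 2.327, -0.002]
wrist_force: [0.8, 1.2, 0.8]
width: -0.002
grip_force: 0.0
```

```bash
python3 look.py 6
```

```text
(no output)
```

View pics/l6.png

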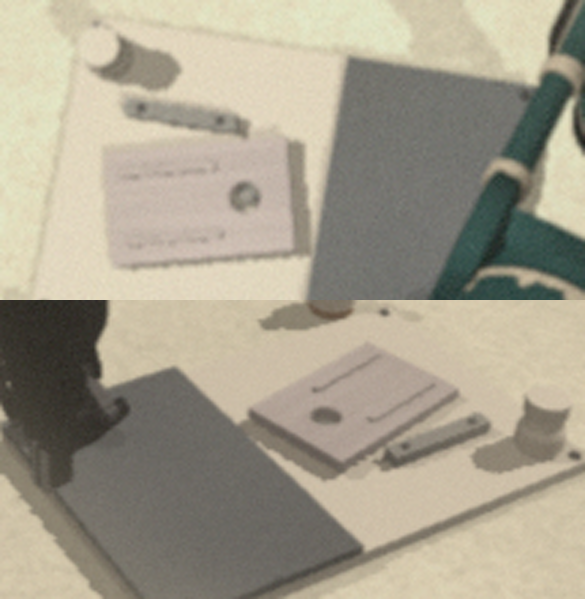

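The fingers are clear. In the top view the hole is at (245,197) with the pin near (250,195), so the plate is on or near the pin. I'll check numerically whether it lies flat.

```bash
python3 - <<'E'
from h import *
g=np.mean([cv2.cvtColor(vision.read_camera("top"),cv2.COLOR_RGB2GRAY).astype(float) for _ in range(4)],0)
print(g[192:210,202:222].astype(int))
print("pin px",proj("top",[*PIN,.0192]))
s=np.mean([cv2.cvtColor(vision.read_camera("scene"),cv2.COLOR_RGB2GRAY).astype(float) for _ in range(4)],0)
print("pin px scene",proj("scene",[*PIN,.0192]), "hole if flat",proj("scene",[*PIN,.022]))
print(s[184:202,334:356].astype(int))
np.save("gt.npy",g);np.save("gs.npy",s)
# expected corner pixels, flat vs tilted, from l6 corners seen in scene (crop 585/215)
q=np.array([225,150])+(np.array([(248,413),(342,468),(458,391),(367,343)])-[0,300]+.5)/(585/215)-.5
for z in(.022,.027,.032):
  p=deck(ray("scene",q,z)); print(z,p.round(4).tolist(),[round(np.linalg.norm(p[i]-p[i-1]),4) for i in range(4)])
p=deck(L([(297,252),(285,131),(103,146),(115,268)],.022)); print(p.round(4).tolist(),[round(np.linalg.norm(p[i]-p[i-1]),4) for i in range(4)])
p=deck(L([(297,252),(285,131)],.032)); print(p.round(4).tolist())
E
```

```text
[[113 117 116 116 116 116 116 117 117 117 117 117 117 117 118 117 115 116
  117 116]
 [117 118 119 118 119 119 120 118 119 117 117 118 116 118 116 116 116 116
  116 116]
 [119 119 118 117 117 117 117 115 114 114 114 115 115 116 115 115 115 114
  115 114]
 [118 117 117 116 117 116 111 105 100  95  98 105 111 114 115 115 114 115
  115 114]
 [115 117 116 116 115 110  99  85  76  74  79  90 101 109 113 114 114 116
  113 114]
 [117 117 117 114 112  99  82  68  63  73  80  86  92  98 110 114 114 114
  114 114]
 [115 115 116 113 104  85  72  67  74  85  92  90  87  91 102 112 113 114
  114 114]
 [116 116 116 112  99  80  76  77  87  97  97  93  86  83  94 109 115 115
  115 114]
 [117 116 117 112  96  80  79  83  94  97  95  92  83  77  87 110 114 117
  115 114]
 [117 119 116 111  97  81  82  85  90  92  91  86  78  71  88 110 116 117
  115 116]
 [117 117 118 113 100  81  78  79  83  87  87  83  78  77  95 112 116 115
  115 115]
 [118 117 118 116 106  87  79  76  79  84  93  92  91  92 105 115 115 116
  114 117]
 [116 117 118 117 112 102  88  80  80  91 104 110 108 108 113 118 118 117
  117 
[... 2215 characters left out ...]
115 116 116]]
0.022 [[-0.0439, 0.0446], [-0.0201, -0.0535], [0.1315, -0.0175], [0.1096, 0.0804]] [np.float64(0.1576), np.float64(0.1009), np.float64(0.1558), np.float64(0.1003)]
0.027 [[-0.048, 0.0391], [-0.0243, -0.0582], [0.1261, -0.0225], [0.1044, 0.0746]] [np.float64(0.1565), np.float64(0.1002), np.float64(0.1546), np.float64(0.0996)]
0.032 [[-0.0521, 0.0336], [-0.0286, -0.063], [0.1207, -0.0276], [0.0991, 0.0689]] [np.float64(0.1553), np.float64(0.0994), np.float64(0.1535), np.float64(0.0988)]
[[-0.0502, 0.0449], [-0.0225, -0.0582], [0.1322, -0.0208], [0.1032, 0.0827]] [np.float64(0.158), np.float64(0.1067), np.float64(0.1592), np.float64(0.1074)]
[[-0.0513, 0.0455], [-0.0239, -0.0567]]
```

jog_arm(
  turn=[
    [0, 0, 0],
    [0, 0, 0],
    [0, 0, 0],
    [0, 0, 0],
    [0, 0, 0],
    [0, 0, 0],
    [0, 0, 0],
    [0, 0, 0],
    [0, 0, 0],
    [0, 0, 0],
    [0, 0, 0],
    [0, 0, 0],
    [0, 0, 0],
  ],
  delta_pos=[
    [0.034, 0, 0],
    [0.034, 0, 0],
    [0.034, 0, 0],
    [0.034, 0, 0],
    [0.034, 0, 0],
    [0.034, 0, 0],
    [0.034, -0.003, 0],
    [0.034, 0, 0],
    [0, 0, 0],
    [0, 0, 0.03],
    [0, 0, 0.03],
    [0, 0, 0.02],
    [0, 0, 0],
  ],
  gripper=[0, 0, 0, 0, 0, 0, 0, 0, 0, 0, 0, 0, 0],
)

```text
time: 18.6
tool_pos: [0.5602, 0.0222, 0.0384]
tcp_rot: [-2.096, -2.331, 0.01]
wrist_force: [-1.6, -0.2, -1.0]
width: 0.005
grip_force: 0.0
```

jog_arm(
  turn=[
    [0, 0, 0],
  ],
  delta_pos=[
    [0, 0, 0],
  ],
  gripper=[0],
)

```text
time: 18.68
tool_pos: [0.5633, 0.022, 0.042]
tcp_rot: [-2.1, -2.334, 0.003]
wrist_force: [0.3, -0.3, -0.1]
width: 0.001
grip_force: 0.0
```

jog_arm(
  turn=[
    [0, 0, 0],
    [0, 0, 0],
    [0, 0, 0],
    [0, 0, 0],
  ],
  delta_pos=[
    [-0.006, 0, 0],
    [0, 0, 0.004],
    [0, 0, 0.002],
    [0, 0, 0],
  ],
  gripper=[0, 0, 0, 0],
)

```text
time: 19.02
tool_pos: [0.5659, 0.0156, 0.0379]
tcp_rot: [2.102, 2.334, 0.002]
wrist_force: [0.1, 0.5, -0.9]
width: 0.007
grip_force: 0.0
```

jog_arm(
  turn=[
    [0, 0, 0],
    [0, 0, 0],
  ],
  delta_pos=[
    [0, 0, 0.002],
    [0, 0, 0],
  ],
  gripper=[0, 0],
)

```text
time: 19.18
tool_pos: [0.5654, 0.0159, 0.0352]
tcp_rot: [2.102, 2.335, 0.0]
wrist_force: [-0.2, -0.0, -0.2]
width: 0.002
grip_force: 0.0
```

jog_arm(
  turn=[
    [0, 0, 0],
    [0, 0, 0],
  ],
  delta_pos=[
    [0, 0, 0.002],
    [0, 0, 0],
  ],
  gripper=[0, 0],
)

```text
time: 19.35
tool_pos: [0.565, 0.016, 0.0328]
tcp_rot: [-2.101, -2.335, 0.0]
wrist_force: [-0.7, 0.2, 0.0]
width: -0.003
grip_force: 0.0
```

jog_arm(
  turn=[
    [0, 0, 0],
    [0, 0, 0],
  ],
  delta_pos=[
    [0, 0, 0.002],
    [0, 0, 0],
  ],
  gripper=[0, 0],
)

```text
time: 19.52
tool_pos: [0.565, 0.016, 0.0307]
tcp_rot: [-2.101, -2.335, 0.001]
wrist_force: [-0.4, 0.2, -0.1]
width: -0.001
grip_force: 0.0
```

jog_arm(
  turn=[
    [0, 0, 0],
    [0, 0, 0],
  ],
  delta_pos=[
    [0, 0, 0.002],
    [0, 0, 0],
  ],
  gripper=[0, 0],
)

```text
time: 19.68
tool_pos: [0.565, 0.016, 0.0287]
tcp_rot: [-2.101, -2.335, 0.001]
wrist_force: [0.5, -0.9, -0.5]
width: 0.002
grip_force: 0.0
```

jog_arm(
  turn=[
    [0, 0, 0],
    [0, 0, 0],
  ],
  delta_pos=[
    [0, 0, 0.002],
    [0, 0, 0],
  ],
  gripper=[0, 0],
)

```text
time: 19.85
tool_pos: [0.5655, 0.0159, 0.027]
tcp_rot: [2.102, 2.335, 0.0]
wrist_force: [0.9, 0.1, 0.1]
width: 0.002
grip_force: 0.0
```

jog_arm(
  turn=[
    [0, 0, 0],
    [0, 0, 0],
  ],
  delta_pos=[
    [0, 0, 0.002],
    [0, 0, 0],
  ],
  gripper=[0, 0],
)

```text
time: 20.02
tool_pos: [0.5649, 0.016, 0.0247]
tcp_rot: [-2.101, -2.335, 0.001]
wrist_force: [-1.0, 0.2, -0.3]
width: -0.001
grip_force: 0.0
```

jog_arm(
  turn=[
    [0, 0, 0],
    [0, 0, 0],
  ],
  delta_pos=[
    [0, 0, 0.001],
    [0, 0, 0],
  ],
  gripper=[0, 0],
)

```text
time: 20.18
tool_pos: [0.565, 0.016, 0.0238]
tcp_rot: [-2.101, -2.335, 0.001]
wrist_force: [-0.1, 0.2, 0.3]
width: 0.002
grip_force: 0.0
```

jog_arm(
  turn=[
    [0, 0, 0],
    [0, 0, 0],
  ],
  delta_pos=[
    [0, 0, 0.001],
    [0, 0, 0],
  ],
  gripper=[0, 0],
)

```text
time: 20.35
tool_pos: [0.5651, 0.016, 0.0229]
tcp_rot: [-2.102, -2.335, 0.0]
wrist_force: [-0.8, -0.5, 0.2]
width: 0.001
grip_force: 0.0
```

The probe passed 0.023 without touching, so the rear has dropped and the plate lies flat. Now I'll swing it from its +y side.

jog_arm(
  turn=[
    [0, 0, 0],
    [0, 0, 0],
    [0, 0, 0.1],
    [0, 0, 0.1],
    [0, 0, 0.033],
    [0, 0, 0],
    [0, 0, 0],
    [0, 0, 0],
    [0, 0, 0],
    [0, 0, 0],
    [0, 0, 0],
    [0, 0, 0],
    [0, 0, 0],
    [0, 0, 0],
  ],
  delta_pos=[
    [0, 0, -0.03],
    [0, 0, -0.03],
    [0, 0, 0],
    [0, 0, 0],
    [0, 0, 0],
    [0.0218, -0.0243, 0],
    [0.0218, -0.0243, 0],
    [0.0218, -0.0243, 0],
    [0.0218, -0.0243, 0],
    [0, 0, 0],
    [0, 0, 0.03],
    [0, 0, 0.03],
    [0, 0, 0],
    [0, 0, 0],
  ],
  gripper=[0, 0, 0, 0, 0, 0, 0, 0, 0, 0, 0, 0, 0, 0],
)

```text
time: 21.52
tool_pos: [0.4781, 0.1143, 0.0217]
tcp_rot: [-2.357, -2.073, 0.007]
wrist_force: [0.1, 0.6, 0.2]
width: 0.001
grip_force: 0.0
```

jog_arm(
  turn=[
    [0, 0, 0],
    [0, 0, 0],
    [0, 0, 0],
    [0, 0, 0],
    [0, 0, 0],
    [0, 0, 0],
  ],
  delta_pos=[
    [0, 0, 0.0045],
    [0, 0.004, 0],
    [0, 0.004, 0],
    [0, 0.004, 0],
    [0, 0.004, 0],
    [0, 0, 0],
  ],
  gripper=[0, 0, 0, 0, 0, 0],
)

```text
time: 22.02
tool_pos: [0.4967, 0.1129, 0.0193]
tcp_rot: [-2.359, -2.074, -0.001]
wrist_force: [-1.8, 0.3, 1.2]
width: 0.0
grip_force: 1.0
```

jog_arm(
  turn=[
    [0, 0, 0],
    [0, 0, 0],
    [0, 0, 0],
    [0, 0, 0],
  ],
  delta_pos=[
    [0, 0.003, 0],
    [0, 0.003, 0],
    [0, 0.002, 0],
    [0, 0, 0],
  ],
  gripper=[0, 0, 0, 0],
)

```text
time: 22.35
tool_pos: [0.5039, 0.1119, 0.0184]
tcp_rot: [-2.359, -2.074, 0.0]
wrist_force: [-3.5, 1.6, 1.0]
width: 0.002
grip_force: 1.3
```

jog_arm(
  turn=[
    [0, 0, 0],
    [0, 0, 0],
    [0, 0, 0],
  ],
  delta_pos=[
    [0, 0.002, 0],
    [0, 0.002, 0],
    [0, 0, 0],
  ],
  gripper=[0, 0, 0],
)

```text
time: 22.6
tool_pos: [0.5075, 0.1114, 0.0181]
tcp_rot: [-2.359, -2.075, 0.001]
wrist_force: [-2.3, 1.9, -0.3]
width: 0.002
grip_force: 1.3
```

jog_arm(
  turn=[
    [0, 0, 0],
    [0, 0, 0],
    [0, 0, 0],
  ],
  delta_pos=[
    [0, 0.002, 0],
    [0, 0.001, 0],
    [0, 0, 0],
  ],
  gripper=[0, 0, 0],
)

```text
time: 22.85
tool_pos: [0.5109, 0.1108, 0.0184]
tcp_rot: [2.359, 2.075, 0.0]
wrist_force: [-2.8, 1.0, -1.1]
width: 0.002
grip_force: 1.2
```

jog_arm(
  turn=[
    [0, 0, 0],
    [0, 0, 0],
  ],
  delta_pos=[
    [0, 0.0015, 0],
    [0, 0, 0],
  ],
  gripper=[0, 0],
)

```text
time: 23.02
tool_pos: [0.5121, 0.1108, 0.0184]
tcp_rot: [-2.359, -2.075, 0.0]
wrist_force: [-2.7, 1.5, -1.1]
width: -0.0
grip_force: 1.4
```

jog_arm(
  turn=[
    [0, 0, 0],
    [0, 0, 0],
  ],
  delta_pos=[
    [0, 0.001, 0],
    [0, 0, 0],
  ],
  gripper=[0, 0],
)

```text
time: 23.18
tool_pos: [0.5131, 0.1107, 0.0185]
tcp_rot: [-2.359, -2.075, 0.0]
wrist_force: [-2.7, 2.0, -0.3]
width: 0.001
grip_force: 1.5
```

jog_arm(
  turn=[
    [0, 0, 0],
    [0, 0, 0],
  ],
  delta_pos=[
    [0, 0.001, 0],
    [0, 0, 0],
  ],
  gripper=[0, 0],
)

```text
time: 23.35
tool_pos: [0.5138, 0.1108, 0.0184]
tcp_rot: [-2.358, -2.074, 0.001]
wrist_force: [-3.8, 3.5, -0.8]
width: 0.003
grip_force: 2.3
```

jog_arm(
  turn=[
    [0, 0, 0],
    [0, 0, 0],
  ],
  delta_pos=[
    [0, 0.001, 0],
    [0, 0, 0],
  ],
  gripper=[0, 0],
)

```text
time: 23.52
tool_pos: [0.5141, 0.1109, 0.0184]
tcp_rot: [-2.358, -2.073, 0.002]
wrist_force: [-5.9, 5.3, 1.5]
width: 0.0
grip_force: 3.1
```

jog_arm(
  turn=[
    [0, 0, 0],
    [0, 0, 0],
  ],
  delta_pos=[
    [0, 0.0015, 0],
    [0, 0, 0],
  ],
  gripper=[0, 0],
)

```text
time: 23.68
tool_pos: [0.5164, 0.1104, 0.0184]
tcp_rot: [-2.358, -2.075, 0.001]
wrist_force: [-3.2, 2.3, -0.7]
width: -0.004
grip_force: 1.7
```

jog_arm(
  turn=[
    [0, 0, 0],
    [0, 0, 0],
  ],
  delta_pos=[
    [0, 0.0015, 0],
    [0, 0, 0],
  ],
  gripper=[0, 0],
)

```text
time: 23.85
tool_pos: [0.5167, 0.1103, 0.0184]
tcp_rot: [-2.357, -2.072, 0.003]
wrist_force: [-7.0, 4.9, 2.5]
width: 0.001
grip_force: 3.9
```

```bash
cat > edge.py <<'E'
from h import *
# fit the gap: lines of rail and plate in scene view -> print grey profile across rail/plate boundary
s=np.mean([cv2.cvtColor(vision.read_camera("scene"),cv2.COLOR_RGB2GRAY).astype(float) for _ in range(4)],0)
c,n=np.array([.1275,.992]),np.array([-.992,.1275]); P0=np.array([.5645,.043])
for X in(10,25,40,60,80,100,115,125):
    row=[]
    for y in range(-70,-26,3):
        w=P0+c*X/1e3+n*y/1e3; u,v=proj("scene",[*w,.023])[0]
        row.append(int(cv2.getRectSubPix(s.astype(np.float32),(1,1),(u,v))[0,0]))
    print(X,row)
E
python3 edge.py
```

```text
10 [84, 81, 76, 70, 68, 69, 78, 95, 112, 113, 111, 110, 110, 109, 109]
25 [61, 65, 77, 82, 83, 80, 80, 91, 108, 113, 111, 108, 97, 90, 92]
40 [63, 65, 79, 86, 71, 65, 77, 97, 110, 113, 112, 110, 102, 94, 100]
60 [67, 69, 81, 93, 93, 93, 95, 101, 107, 112, 112, 109, 100, 91, 102]
80 [69, 72, 81, 92, 94, 94, 93, 98, 108, 113, 112, 110, 106, 95, 101]
100 [70, 70, 84, 94, 94, 94, 96, 102, 110, 112, 112, 109, 100, 92, 100]
115 [82, 74, 86, 94, 90, 84, 85, 98, 102, 102, 103, 102, 101, 101, 100]
125 [118, 117, 114, 112, 110, 108, 108, 110, 115, 117, 118, 118, 117, 117, 118]
```

jog_arm(
  turn=[
    [0, 0, 0],
    [0, 0, 0],
  ],
  delta_pos=[
    [0, 0.0015, 0],
    [0, 0, 0],
  ],
  gripper=[0, 0],
)

```text
time: 24.22
tool_pos: [0.5168, 0.1103, 0.0183]
tcp_rot: [-2.356, -2.071, 0.007]
wrist_force: [-11.7, 5.9, 5.9]
width: -0.0
grip_force: 5.8
```

jog_arm(
  turn=[
    [0, 0, 0],
    [0, 0, 0],
  ],
  delta_pos=[
    [0, 0.001, 0],
    [0, 0, 0],
  ],
  gripper=[0, 0],
)

```text
time: 24.38
tool_pos: [0.5169, 0.1103, 0.0183]
tcp_rot: [-2.355, -2.07, 0.009]
wrist_force: [-13.1, 6.2, 8.8]
width: -0.001
grip_force: 7.1
```

jog_arm(
  turn=[
    [0, 0, 0],
    [0, 0, 0],
  ],
  delta_pos=[
    [0, 0.001, 0],
    [0, 0, 0],
  ],
  gripper=[0, 0],
)

```text
time: 24.55
tool_pos: [0.517, 0.1103, 0.0183]
tcp_rot: [-2.354, -2.069, 0.011]
wrist_force: [-15.5, 7.0, 11.2]
width: -0.004
grip_force: 8.3
```

Hard stop reached: the plate is against the rail. I'll retreat and verify.

jog_arm(
  turn=[
    [0, 0, 0],
    [0, 0, 0],
    [0, 0, 0],
    [0, 0, 0],
    [0, 0, 0],
    [0, 0, 0],
    [0, 0, 0],
    [0, 0, 0],
    [0, 0, 0],
    [0, 0, 0],
    [0, 0, 0],
    [0, 0, 0],
    [0, 0, 0],
    [0, 0, 0],
    [0, 0, 0],
    [0, 0, 0],
  ],
  delta_pos=[
    [0, -0.004, 0],
    [0, -0.008, 0],
    [0, -0.008, 0],
    [0, 0, -0.04],
    [0, 0, -0.04],
    [0, 0, -0.04],
    [0, 0, -0.04],
    [-0.04, 0, 0],
    [-0.04, 0, 0],
    [-0.04, 0, 0],
    [-0.04, 0, 0],
    [-0.04, 0, 0],
    [-0.04, 0, 0],
    [-0.04, 0, 0],
    [-0.04, 0, 0],
    [0, 0, 0],
  ],
  gripper=[0, 0, 0, 0, 0, 0, 0, 0, 0, 0, 0, 0, 0, 0, 0, 0],
)

```text
time: 25.88
tool_pos: [0.4605, -0.2124, 0.1797]
tcp_rot: [2.36, 2.064, -0.003]
wrist_force: [0.4, -0.5, 0.4]
width: 0.0
grip_force: 0.0
```

```bash
python3 edge.py; python3 - <<'E'
from h import *
for n,P0 in(("top",[.5612,.04025]),("scene",[.5645,.043])):
    g=np.mean([cv2.cvtColor(vision.read_camera(n),cv2.COLOR_RGB2GRAY).astype(float) for _ in range(4)],0).astype(np.float32)
    c,m=np.array([.1275,.992]),np.array([-.992,.1275])
    f=lambda X,y,z:int(cv2.getRectSubPix(g,(1,1),tuple(map(float,proj(n,[*(np.array(P0)+c*X/1e3+m*y/1e3),z])[0])))[0,0])
    print(n,"hole along x",[(X,f(X,0,.022)) for X in range(-20,21,3)])
    print(n,"hole along y",[(y,f(0,y,.022)) for y in range(-20,21,3)])
    for X in(-20,30,75,110): print(" +y edge",X,[(y,f(X,y,.022)) for y in range(40,61,2)])
    for y in(-30,0,20): print(" rear edge",y,[(X,f(X,y,.022)) for X in range(-52,-29,2)]," front",[(X,f(X,y,.022)) for X in range(110,133,2)])
    if n=="top":
        for X in(-20,0,30,70,110): print(" -y",X,[(y,f(X,y,.022)) for y in range(-68,-40,2)])
E
```

```text
10 [81, 79, 74, 68, 66, 66, 74, 93, 107, 108, 107, 107, 108, 106, 106]
25 [58, 62, 75, 80, 80, 77, 78, 88, 105, 109, 108, 105, 94, 86, 87]
40 [62, 64, 77, 83, 70, 64, 74, 94, 108, 109, 108, 106, 99, 91, 98]
60 [67, 67, 78, 89, 90, 90, 92, 98, 105, 110, 109, 105, 97, 89, 99]
80 [67, 70, 79, 89, 92, 91, 91, 96, 105, 110, 108, 106, 101, 92, 98]
100 [67, 69, 82, 90, 92, 92, 93, 98, 107, 109, 109, 106, 97, 90, 97]
115 [80, 71, 83, 90, 87, 83, 86, 100, 108, 110, 109, 109, 109, 109, 108]
125 [127, 126, 121, 118, 116, 115, 114, 117, 126, 126, 126, 127, 127, 126, 127]
top hole along x [(-20, 105), (-17, 105), (-14, 100), (-11, 84), (-8, 70), (-5, 73), (-2, 80), (1, 86), (4, 89), (7, 81), (10, 71), (13, 89), (16, 104), (19, 107)]
top hole along y [(-20, 107), (-17, 98), (-14, 84), (-11, 82), (-8, 81), (-5, 82), (-2, 84), (1, 85), (4, 81), (7, 77), (10, 84), (13, 100), (16, 108), (19, 109)]
 +y edge -20 [(40, 109), (42, 108), (44, 106), (46, 101), (48, 96), (50, 102), (52, 112), (54, 121), (56, 123), (58, 123), (60, 123)]
 +y edge 30 [(40, 111), (42, 111), (44, 110), (46, 108), (48, 107), (50, 
[... 3172 characters left out ...]
(118, 110), (120, 114), (122, 119), (124, 124), (126, 127), (128, 127), (130, 127), (132, 127)]
 rear edge 0 [(-52, 81), (-50, 78), (-48, 72), (-46, 65), (-44, 63), (-42, 69), (-40, 82), (-38, 96), (-36, 103), (-34, 105), (-32, 105), (-30, 105)]  front [(110, 108), (112, 109), (114, 109), (116, 110), (118, 112), (120, 116), (122, 121), (124, 125), (126, 127), (128, 127), (130, 127), (132, 127)]
 rear edge 20 [(-52, 81), (-50, 78), (-48, 72), (-46, 66), (-44, 63), (-42, 69), (-40, 82), (-38, 98), (-36, 106), (-34, 108), (-32, 109), (-30, 109)]  front [(110, 109), (112, 109), (114, 109), (116, 110), (118, 110), (120, 115), (122, 121), (124, 125), (126, 127), (128, 127), (130, 128), (132, 127)]
```

Both views agree: the plate is flat, the hole is within about 1–2 mm of the pin, and its long side is parallel to the rail with no visible gap. Handing in now.

```bash
python3 -c "
from workcell import ticket; print(ticket.finish_job())"
```

```text
the job is handed in; nothing more can be done
None
```

I handed the job in at about 26 s: the plate is flat in the bay with the pin in its hole and its long side flush along the rail, as measured in both cameras. The hand-in call returned no verdict, and I did not re-measure the bottle, jar, vial and rack, though no move went near them.

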